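# Set the microtome's section thickness to the third click and press feed

## Robot

A 7-joint arm with a two-finger parallel gripper is mounted at the origin on the work surface. World frame = base frame: x ahead of the robot, y to its left, z up, the work surface at z = 0. Lengths are in mm, angles in degrees, forces in N, time in s.
With the tool pointing down it reaches from about 400 to 925 mm from the base axis. Payload 5.6 kg.
Tool frame: the origin (TCP) lies at the very end of the fingers, on their centre line; the grasp point (between the pads) lies 19 mm behind it; z points along the fingers, y is the line along which they close (so a half turn about z gives the same grasp; the last joint's range is limited). The gripper opens to 85 mm and grips with 20 to 120 N. Pads are 22 mm wide; open, the fingers measure 114 mm over their backs; the gripper's body (76 mm by 85 mm) begins 54 mm behind the grasp point. The pads swing forward as they close: fully open they stand 13 mm farther back than shut.
Start: joints at [71.219, 26.786, -0.665, 91.828, 0.344, 61.387, -3.226], TCP at [182.585, -623.837, 202.39] pointing down, gripper open.
Joint ranges: [-144.91, 144.91], [-17.63, 115.5], [-89.93, 88.59], [15.96, 139.68], [-74.01, 254.01], [8.47, 105.57], [-167.45, 167.45]. Speed limits (degrees/s): [147.25, 147.25, 180, 180, 180, 180, 180].

## Interface

Orientations are given as a 3x3 rotation matrix whose columns are the frame's x, y, z axes.
In Python, from station import manip, grab_frame, calibration gives the robot as it stands.
- The arm moves only by the tool jog_arm, never from a script. Its argument "motion" is a list of rows, each a list of 6 numbers: the shift along the tool's x, y, z normalised to -1 to 1, where 1 is 0.3 m, then the turn, a rotation vector about the tool's x, y, z normalised to -1 to 1, where 1 is 5 degrees. In form: [[dx, dy, dz, ax, ay, az], ...]. A call has exactly 10 rows; each row shifts and turns the commanded pose from where the row before left it, along the tool's axes as they then stand; what a row does not reach is not made up. A row lasts 1/10 s, in which the tool goes at most 50 mm and 8.59 degrees, less where a joint would pass 70% of its speed; a pose out of reach is approached as far as the arm can. A call with a number of a shift or a turn outside -1 to 1 is refused whole. A call with a gripper value outside its range is refused whole. "hand" is the opening, from 0 (shut) to 1 (fully open), set as the call begins (left out, the last holds). The fingers move at their own pace and stop on an object; "squeeze" is the grip in N (left out, the last holds). Time passes only in rows, so rows that do not move let the fingers close, or fill a call up. It gives the time, the measured TCP pose, the force, the opening and the grip force at its end, in the units of the state.
- manip.state(): the state, without advancing time (a new reading comes with each control period).
- grab_frame(name): name is "scene" or "side" or "wrist"; returns the picture (384x512x3 uint8, red, green, blue); there is no depth.
- calibration(name): a dict with "intrinsics" (3x3 intrinsics, pixels), "rvec" (rotation vector, rad) and "tvec" (3), from world to camera coordinates, as OpenCV has them. Camera axes: x right, y down, z forward; pixel columns grow to the right and rows downward; lengths in mm; the calibration is good to about 2 mm. A picture is of the moment at which its call begins: read the wrist's pose just before it. calibration takes no time and is no camera call; for the wrist camera it gives the pose at the moment of the call.
- manip.finish_job(): hands the job in; it is judged then, once.
The state is a dict: "time_s": time; "qpos": joint angles; "qd": joint speeds; "joint_torque": joint torques, N m; "ee_pos": TCP position; "orientation": TCP orientation; "wrist_force": force on the tool from outside, world axes, zero at the start; "wrist_torque": the same for the moment, N m; "gripper_width": finger opening in mm; "grasp_force": force on a finger pad.
Only numpy, scipy, OpenCV 4.12 (cv2) and the standard library are available. Lean on these libraries where they do the work, as an engineer would, in place of code of your own. Each camera call takes 0.05 s, during which the arm holds its last target. There are 200 camera calls.

## Task

At the microtome's control unit, push the section-thickness lever (the flat upright paddle) with a fingertip from its home end along its slot, one click at a time, letting it rest in each click for about half a second, and stop in the third click without ever running past it. Then press the feed button, on its box beside the unit, all the way down and let it come up again. Only touch and push, gently: pinch or lift nothing, and leave the trim knob and the loose things where they are.

Things in the scene. Friction and masses are not known exactly. Their poses are not given: they have to be found in the camera images.
- lever (a joint): Section-thickness lever: how far it has slid, in m, along the control unit's own +y. It starts at 0, home, against its end stop. Clicks (detents) lie every 20 mm: first at 0.020, second at 0.040, third at 0.060, then 0.080 and 0.100; end stop 0.105. It springs into the nearest click, and over the half-way ridge (10 mm past a click) it jumps ahead by itself into the next. A sideways push of about 5 N carries it over a ridge. It does not lift.
- lever_top (a point): Centre of the top face of the lever, a flat upright black paddle standing out of the slot nearer the robot on the control unit; its z is 102 mm above the table. The paddle is 34 mm wide across the slot (unit's x), 10 mm thick along the slot (unit's y) and 30 mm tall, its lower edge 10 mm above the deck. The point moves with the lever, its axes are those of the control unit.
- control_unit: Control unit, fixed to the table: black box 160 x 260 mm (its x, y), bright aluminium deck on top 62 mm above the table. Origin: centre of its underside. The two slots run along its y; the lever's slot is at x = -35 mm and the lever stands at y = -50 mm when home (home end = -y end), with thin lines on the deck beside it at every click, the home line longest. The other slot, with the trim knob, is at x = +42 mm. Its x axis points roughly away from the robot.
- trim (a joint): Trim setting, m along the unit's +y, 0 to 0.070; starts anywhere, stays where it is put. Leave it alone.
- trim_top (a point): Centre of the top of the trim knob, a low round steel knob (22 mm across, top 22 mm above the deck) on the slot farther from the robot. Leave it alone.
- feed_button (a joint): Feed button, m pressed down: 0 up, 0.006 fully down. Springs back; fully down takes about 5 N.
- feed_button_top (a point): Centre of the top of the feed button (round, grey, 28 mm across, in a dark round collar) in the middle of the feed box. It moves straight down.
- feed_box: Feed box, fixed: black box 80 x 80 x 43 mm with an aluminium top that carries the feed button; left or right of the control unit. Origin: centre of its underside.
- dial_box: Dial box, fixed, same box as the feed box but with a round steel dial (48 mm across) with a raised bar grip across it, top 67 mm above the table, that does not move; on the other side of the control unit. Not needed. Origin: centre of its underside.
- cassette: Small white tissue cassette, 28 x 40 x 7 mm, loose on the deck near the unit's +y end. Leave alone. Origin: centre of its underside.
- slide_box: Loose grey slide box with white lid, 88 x 103 x 36 mm. Leave alone. Origin: centre of its underside.
- jar: Loose amber jar, 64 mm across, 85 mm tall. Leave alone. Origin: centre of its underside.
- forceps: Loose steel forceps, 120 mm long, 6 mm high. Leave alone. Origin: middle of the underside.
- brush: Loose brush, 160 mm long. Leave alone. Origin: on its underside.
- knife_block: Loose steel knife holder, 45 x 60 x 33 mm. Leave alone. Origin: centre of its underside.
- blade_box: Loose white blade box, 30 x 85 x 19 mm. Leave alone. Origin: centre of its underside.
Not all that is in view belongs to the job. What is shaped like the feed_box but blue or yellow is not meant.

How it is judged (in metres and radians):
On the way, in this order (a step that is already met when the one before it is completed fails the run):
1. the lever rests in the first click (value of joint lever between 0.016 and 0.024 m), for 0.3 s.
2. the lever rests in the second click (value of joint lever between 0.036 and 0.044 m), for 0.3 s.
3. the lever rests in the third click (value of joint lever between 0.056 and 0.064 m), for 0.3 s.
4. the feed button is pressed down with the lever in the third click (all of step 3 and value of joint feed_button above 0.0045 m), for 0.05 s.
At the end, for the whole second after the job is handed in: The lever is at rest within 4 mm of the third click (0.060 m) and the feed button is up again (within 1.5 mm) (all of step 3 and value of joint feed_button below 0.0015 m and velocity of joint lever between -0.01 and 0.01 m/s); the robot touches nothing.
It fails at once if the lever runs past the third click (over 68 mm) (value of joint lever above 0.068 m).
It fails at once if the feed button is pressed (over 3 mm) before the lever has reached the third click (value of joint feed_button above 0.003 m and value of joint lever below 0.054 m).
It fails at once if the lever is pinched or forced (over 20 N) or the feed button is forced (over 50 N) (contact force between the fingers and lever above 20 N or contact force between the fingers and feed_button above 50 N).
It fails at once if the trim knob is shifted by more than 4 mm (distance of trim_top from where it was at the start of the episode above 0.004 m).
It fails at once if a loose thing is lifted or shifted by more than 20 mm (distance of any of cassette, slide_box, jar, forceps, brush, knife_block, blade_box from where it was at the start of the episode above 0.02 m).
It also fails if it takes over 58 s, if anything falls off the work surface, if the arm or the gripper's body presses on something with over 40 N, if the wrist force passes 120 N, or if a joint passes its speed limit or range.

## Working session

There is one attempt and no reset: what is moved stays moved. The work goes in short steps, Python scripts to look and compute and a tool call to move; the robot and the scene stay as the last step left them, time stands still between calls to the robot, and variables do not carry over. Pictures are saved under pics/ and viewed, at most 11 in all, crops included, and the job is handed in when it is done.

Besides the shell and the picture viewer there is one more tool, called after "Emit:" as name([rows], argument=value, ...), one row to a line, values as JSON. jog_arm: Moves the arm, as the interface text tells. Its arguments: {"type":"object","properties":{"motion":{"type":"array","items":{"type":"array","items":{"type":"number"}}},"hand":{"type":"number"},"squeeze":{"type":"number"}},"required":["motion"]}

```bash
mkdir -p pics; ls; python3 - <<'E'
from station import manip, grab_frame, calibration
import cv2
for n in ("scene","side"):
    f=grab_frame(n); cv2.imwrite(f"pics/{n}0.png",f[:,:,::-1])
    c=calibration(n); print(n,c)
s=manip.state(); print(s["time_s"],s["ee_pos"],s["orientation"],s["gripper_width"])
E
```

```text
pics
scene {'intrinsics': array([[484.96605552,   0.        , 253.81979646],
       [  0.        , 484.96605552, 193.07786409],
       [  0.        ,   0.        ,   1.        ]]), 'rvec': array([ 1.95170676,  1.7882493 , -0.56645683]), 'tvec': array([ -64.57423377, -385.0984279 , 1710.23076635])}
side {'intrinsics': array([[460.46695789,   0.        , 258.84298604],
       [  0.        , 460.46695789, 196.87273775],
       [  0.        ,   0.        ,   1.        ]]), 'rvec': array([ 0.85687268, -2.49458109,  1.12047495]), 'tvec': array([ 433.00956879,  288.2071045 , 1354.26287038])}
0.1 [ 182.41462619 -623.27153347  201.50969676] [[ 9.59713793e-01  2.80978788e-01 -5.97381478e-04]
 [ 2.80979391e-01 -9.59712532e-01  1.56160252e-03]
 [-1.34537308e-04 -1.66654336e-03 -9.99998602e-01]] 85.48265722251455
```

View pics/scene0.png

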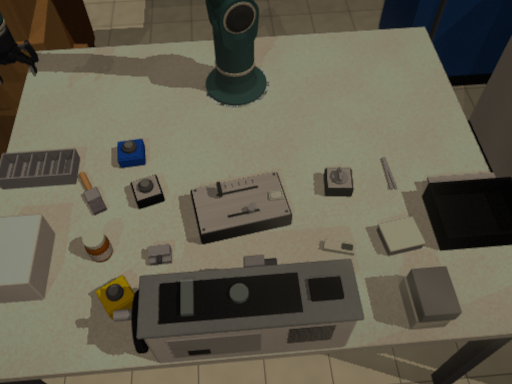

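View pics/side0.png

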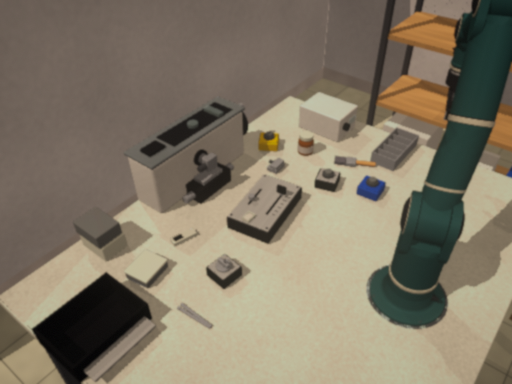

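The scene picture shows the control unit at about (241,205), with the lever at (223,188) and the cassette at (277,196). The feed box candidates are:
- the black box with aluminium top and round grey button at (147,190), which fits the description
- the blue box at (131,152), a decoy
- the yellow box at (115,293), a decoy
- the box at (338,180), which has a bar grip and is the dial box

I'll confirm this in one enlarged crop.

```bash
python3 - <<'E'
import cv2
i=cv2.imread("pics/scene0.png")[160:250,120:300]
cv2.imwrite("pics/crop0.png",cv2.resize(i,None,fx=4.4,fy=4.4,interpolation=cv2.INTER_CUBIC))
E
cat > h.py <<'E'
import numpy as np,cv2
from station import manip, grab_frame, calibration
def onplane(c,uv,z):
    R,_=cv2.Rodrigues(np.array(c["rvec"]));t=np.array(c["tvec"]).ravel()
    d=R.T@np.linalg.inv(c["intrinsics"])@np.array([uv[0],uv[1],1.]);o=-R.T@t
    return o+d*(z-o[2])/d[2]
def proj(c,p):
    return cv2.projectPoints(np.array(p,float).reshape(-1,3),np.array(c["rvec"]),np.array(c["tvec"]),c["intrinsics"],None)[0].reshape(-1,2)
E
```

```text
(no output)
```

View pics/crop0.png

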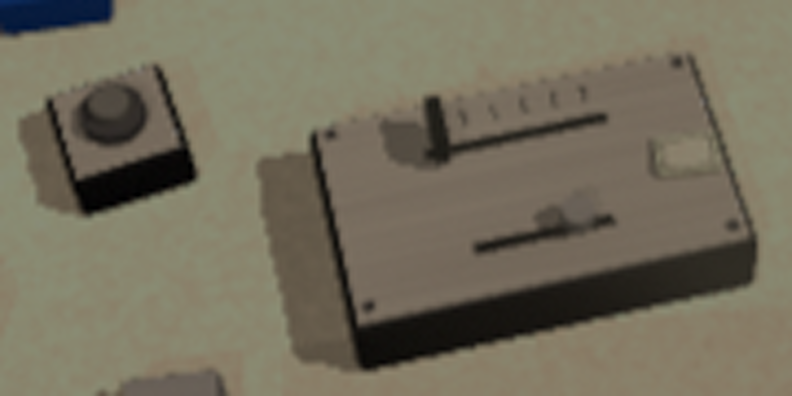

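The crop confirms it: black box, aluminium top, and a round grey button in a dark collar at crop (112,105). The lever paddle is at crop (437,128) in the slot nearer the robot, at its home (-y) end.

```bash
python3 - <<'E'
from h import *
c=calibration("scene")
f=lambda p:((p[0]+.5)/4.4-.5+120,(p[1]+.5)/4.4-.5+160)
D=np.array([onplane(c,f(p),62) for p in [(315,132),(690,55),(752,238),(358,325)]])
print(D.round(1)); ctr=D.mean(0); yv=(D[1]+D[2]-D[0]-D[3]);print(ctr,np.linalg.norm(yv)/2, np.linalg.norm(D[3]+D[2]-D[0]-D[1])/2)
yv/=np.linalg.norm(yv); xv=np.cross(yv,[0,0,1]);print("y",yv,"x",xv,np.degrees(np.arctan2(xv[1],xv[0])))
print("lever pred",ctr-35*xv-50*yv,"lever img",onplane(c,f((433,99)),102))
B=np.array([onplane(c,f(p),43) for p in [(50,100),(155,66),(193,150),(80,183)]]);print(B.round(1),B.mean(0))
for z in (50,55,60): print(z,onplane(c,f((113,103)),z))
s=manip.state();cw=calibration("wrist");R,_=cv2.Rodrigues(np.array(cw["rvec"]))
print(cw["intrinsics"],"wristcam in tool",s["orientation"].T@(-R.T@np.ravel(cw["tvec"])-s["ee_pos"]), (s["orientation"].T@R.T).round(2))
E
```

```text
[[ 486.3 -154.3   62. ]
 [ 446.6   93.6   62. ]
 [ 591.9  116.3   62. ]
 [ 632.2 -129.8   62. ]]
[539.26813744 -18.54722095  62.        ] 250.20834720370104 147.4865289532383
y [-0.15987801  0.98713678  0.        ] x [ 0.98713678  0.15987801 -0.        ] 9.199815784553149
lever pred [512.71225087 -73.49979039  62.        ] lever img [496.1573077  -75.62526469 102.        ]
[[ 430.7 -331.6   43. ]
 [ 408.8 -262.9   43. ]
 [ 479.9 -236.    43. ]
 [ 499.3 -308.3   43. ]] [ 454.68718136 -284.7090587    43.        ]
50 [ 442.23699375 -288.17579096   50.        ]
55 [ 445.95298002 -287.05505272   55.        ]
60 [ 449.6689663  -285.93431448   60.        ]
[[266.0026912    0.         259.05037043]
 [  0.         266.0026912  194.09000727]
 [  0.           0.           1.        ]] wristcam in tool [  72.31690928    1.52134845 -171.32950233] [[-0.   -0.96 -0.28]
 [ 1.   -0.   -0.  ]
 [ 0.   -0.28  0.96]]
```

Emit:
jog_arm([
  [0.04,-0.03,0,0,0,0],
  [0.08,-0.07,0,0,0,0],
  [0.1,-0.085,0,0,0,0],
  [0.1,-0.085,0,0,0,0],
  [0.1,-0.085,0,0,0,0],
  [0.1,-0.085,0,0,0,0],
  [0.1,-0.085,0,0,0,0],
  [0.1,-0.085,0,0,0,0],
  [0.1,-0.085,0,0,0,0],
  [0.1,-0.085,0,0,0,0],
], hand=0)

```text
time_s: 1.1
ee_pos: [382.5, -319.0, 202.4]
orientation: [[0.959, 0.282, -0.0], [0.282, -0.959, 0.0], [-0.0, -0.0, -1.0]]
wrist_force: [0.9, -0.4, 0.6]
gripper_width: -0.0
grasp_force: 0.0
```

Emit:
jog_arm([
  [0.1,-0.085,0,0,0,0],
  [0.1,-0.085,0,0,0,0],
  [0.1,-0.085,0,0,0,0],
  [0.1,-0.085,0,0,0,0],
  [0.08,-0.07,0,0,0,0],
  [0.05,-0.06,0,0,0,0],
  [0,0,0,0,0,0.5],
  [0,0,0,0,0,0.5],
  [0,0,0,0,0,0.42],
  [0,0,0,0,0,0],
])

```text
time_s: 2.1
ee_pos: [494.3, -140.6, 202.2]
orientation: [[0.987, 0.161, -0.001], [0.161, -0.987, 0.0], [-0.001, -0.0, -1.0]]
wrist_force: [0.5, 0.4, 0.2]
gripper_width: -0.2
grasp_force: 0.0
```

```bash
python3 - <<'E'
from h import *
s=manip.state();c=calibration("wrist");f=grab_frame("wrist")
np.savez("w1.npz",**{k:np.array(v) for k,v in c.items()},f=f)
cv2.imwrite("pics/w1.png",f[:,:,::-1])
print(s["time_s"],s["ee_pos"],s["orientation"].round(3),s["gripper_width"],s["wrist_force"])
E
```

```text
2.1 [ 494.26084165 -140.57812188  202.22500277] [[ 0.987  0.161 -0.001]
 [ 0.161 -0.987  0.   ]
 [-0.001 -0.    -1.   ]] -0.23814322304167973 [0.49213988 0.35910805 0.15280905]
```

View pics/w1.png

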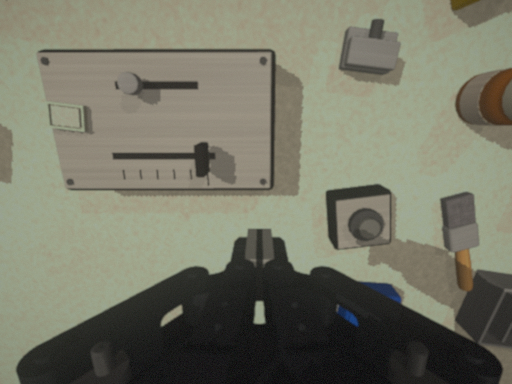

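The wrist picture shows the deck with corners at about (40,51), (274,50), (272,188) and (66,188). The paddle is at (202,159), the home line at about (208,181), the trim knob at (130,84) and the feed button at (366,225).

```bash
python3 - <<'E'
from h import *
d=np.load("w1.npz");c={k:d[k] for k in("intrinsics","rvec","tvec")}
f=d["f"]
D=np.array([onplane(c,p,62) for p in [(66,188.5),(272,188.5),(274.5,50),(40,51)]])
print(D.round(1),D.mean(0), np.linalg.norm(np.diff(D,axis=0),axis=1))
# screws
S=np.array([onplane(c,p,62) for p in [(70,182),(263,182),(263.5,61),(45,61)]])
yv=S[0]-S[1]+S[3]-S[2];yv/=np.linalg.norm(yv);xv=np.cross(yv,[0,0,1]);ctr=S.mean(0)
print("screws",ctr,yv,np.degrees(np.arctan2(xv[1],xv[0])))
lp=ctr-35*xv-50*yv; lp[2]=102; print("lever pred",lp,"top corners px",proj(c,[lp+a*17*xv+b*5*yv for a in(-1,1) for b in(-1,1)]).round(1).tolist())
print("clicks px",proj(c,[ctr-55*xv+(-50+20*k)*yv for k in range(4)]).round(1).tolist())
for z in (55,60): print("button",onplane(c,(367,225),z))
print("feedtop",np.array([onplane(c,p,43) for p in [(328,195),(390,193),(391,244),(337,247)]]).round(1))
i=cv2.resize(f[120:260,180:400],None,fx=3.6,fy=3.6,interpolation=cv2.INTER_CUBIC);cv2.imwrite("pics/crop1.png",i[:,:,::-1])
E
```

```text
[[ 444.6   87.8   62. ]
 [ 485.  -159.1   62. ]
 [ 634.1 -135.3   62. ]
 [ 593.5  108.6   62. ]] [539.29343885 -24.53354126  62.        ] [250.1622211  151.07233983 247.28600515]
screws [537.82044767 -21.5078935   62.        ] [-0.16103796  0.98694821  0.        ] 9.267148533252309
lever pred [511.32915848 -76.49163288 102.        ] top corners px [[204.9, 177.9], [195.3, 177.9], [202.9, 145.0], [193.0, 145.0]]
clicks px [[207.4, 172.8], [190.7, 172.8], [173.9, 172.8], [157.2, 172.8]]
button [ 454.81316476 -289.43244785   55.        ]
button [ 456.56130554 -286.93449908   60.        ]
feedtop [[ 483.1 -234.    43. ]
 [ 498.7 -312.5   43. ]
 [ 428.7 -335.6   43. ]
 [ 412.3 -263.7   43. ]]
```

View pics/crop1.png

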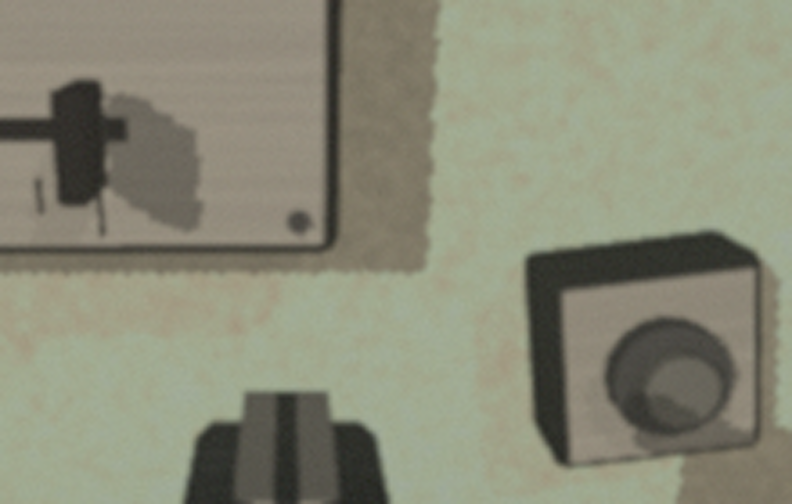

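Emit:
jog_arm([
  [0.03,-0.03,0,0,0,0],
  [0.03,-0.03,0,0,0,0],
  [0.03,-0.025,0,0,0,0],
  [0,0,0.07,0,0,0],
  [0,0,0.08,0,0,0],
  [0,0,0.08,0,0,0],
  [0,0,0.08,0,0,0],
  [0,0,0.05,0,0,0],
  [0,0,0.027,0,0,0],
  [0,0,0,0,0,0],
])

```text
time_s: 3.15
ee_pos: [517.1, -111.4, 85.3]
orientation: [[0.987, 0.161, -0.002], [0.161, -0.987, 0.001], [-0.002, -0.001, -1.0]]
wrist_force: [0.4, 0.1, 0.1]
gripper_width: -0.1
grasp_force: 0.0
```

```bash
cat >> h.py <<'E'
CTR=np.array([537.8,-21.5,62]);YV=np.array([-.161,.987,0]);XV=np.array([.987,.161,0])
def look(n):
    s=manip.state();c=calibration("wrist");f=grab_frame("wrist")
    cv2.imwrite(f"pics/{n}.png",f[:,:,::-1]); np.savez(n+".npz",**{k:np.array(v) for k,v in c.items()},f=f)
    q=s["ee_pos"]-CTR
    print(s["time_s"],"tcp unit x,y",(q@XV).round(1),(q@YV).round(1),"z",round(s["ee_pos"][2],1),"F unit y",(s["wrist_force"]@YV).round(2),s["wrist_force"].round(2))
    # predicted pixels of top-face far (+x) edge for lever at 0,20,40,60
    for l in (0,20,40,60):
        p=CTR-35*XV+(-50+l)*YV; p[2]=102
        print(l,proj(c,[p+17*XV-5*YV,p+17*XV+5*YV]).round(1).tolist())
    return s,c,f
E
python3 -c "
from h import *
look('w2')"
```

```text
3.15 tcp unit x,y -34.9 -85.4 z 85.3 F unit y 0.07 [0.4  0.14 0.14]
0 [[207.7, 209.8], [191.5, 209.8]]
20 [[175.3, 209.8], [159.1, 209.8]]
40 [[142.9, 209.8], [126.7, 209.8]]
60 [[110.5, 209.8], [94.3, 209.7]]
```

View pics/w2.png

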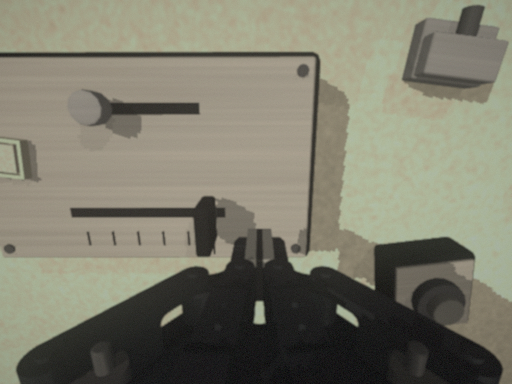

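The finger is behind the paddle (paddle at columns 195–215, fingertip at 259) with a clear gap. I'll approach and feel for contact.

Emit:
jog_arm([
  [0,-0.01,0,0,0,0],
  [0,-0.01,0,0,0,0],
  [0,-0.01,0,0,0,0],
  [0,-0.005,0,0,0,0],
  [0,-0.005,0,0,0,0],
  [0,-0.003,0,0,0,0],
  [0,-0.003,0,0,0,0],
  [0,0,0,0,0,0],
  [0,0,0,0,0,0],
  [0,0,0,0,0,0],
])

```text
time_s: 4.2
ee_pos: [515.1, -98.7, 86.2]
orientation: [[0.987, 0.16, -0.0], [0.16, -0.987, -0.0], [-0.0, 0.0, -1.0]]
wrist_force: [-0.4, 0.3, 0.5]
gripper_width: -0.1
grasp_force: 0.0
```

Emit:
jog_arm([
  [0,-0.003,0,0,0,0],
  [0,-0.003,0,0,0,0],
  [0,-0.003,0,0,0,0],
  [0,-0.001,0,0,0,0],
  [0,0,0,0,0,0],
  [0,0,0,0,0,0],
  [0,0,0,0,0,0],
  [0,0,0,0,0,0],
  [0,0,0,0,0,0],
  [0,0,0,0,0,0],
])

```text
time_s: 5.2
ee_pos: [514.6, -95.7, 86.2]
orientation: [[0.987, 0.16, -0.0], [0.16, -0.987, -0.0], [-0.0, 0.0, -1.0]]
wrist_force: [-0.7, -1.0, 1.1]
gripper_width: -0.1
grasp_force: 0.0
```

Emit:
jog_arm([
  [0,-0.003,0,0,0,0],
  [0,-0.003,0,0,0,0],
  [0,-0.003,0,0,0,0],
  [0,-0.001,0,0,0,0],
  [0,0,0,0,0,0],
  [0,0,0,0,0,0],
  [0,0,0,0,0,0],
  [0,0,0,0,0,0],
  [0,0,0,0,0,0],
  [0,0,0,0,0,0],
])

```text
time_s: 6.2
ee_pos: [514.2, -92.7, 86.3]
orientation: [[0.987, 0.16, 0.0], [0.16, -0.987, -0.0], [0.0, 0.0, -1.0]]
wrist_force: [-0.1, -0.3, -0.3]
gripper_width: -0.3
grasp_force: 0.0
```

Emit:
jog_arm([
  [0,-0.003,0,0,0,0],
  [0,-0.003,0,0,0,0],
  [0,-0.003,0,0,0,0],
  [0,-0.001,0,0,0,0],
  [0,0,0,0,0,0],
  [0,0,0,0,0,0],
  [0,0,0,0,0,0],
  [0,0,0,0,0,0],
  [0,0,0,0,0,0],
  [0,0,0,0,0,0],
])

```text
time_s: 7.2
ee_pos: [513.7, -89.7, 86.2]
orientation: [[0.987, 0.16, -0.0], [0.16, -0.987, -0.0], [-0.0, 0.0, -1.0]]
wrist_force: [0.2, -0.2, 0.3]
gripper_width: 0.1
grasp_force: 0.0
```

Emit:
jog_arm([
  [0,-0.003,0,0,0,0],
  [0,-0.003,0,0,0,0],
  [0,-0.003,0,0,0,0],
  [0,-0.001,0,0,0,0],
  [0,0,0,0,0,0],
  [0,0,0,0,0,0],
  [0,0,0,0,0,0],
  [0,0,0,0,0,0],
  [0,0,0,0,0,0],
  [0,0,0,0,0,0],
])

```text
time_s: 8.2
ee_pos: [513.2, -86.8, 86.3]
orientation: [[0.987, 0.16, -0.0], [0.16, -0.987, -0.0], [-0.0, 0.0, -1.0]]
wrist_force: [1.4, 0.0, -0.0]
gripper_width: 0.1
grasp_force: 0.0
```

```bash
python3 -c "
from h import *
s,c,f=look('w3')
g=f.mean(2)
for r in (200,204,215,225): print(r,np.where(g[r,60:300]<60)[0][[0,-1]]+60, ''.join('#' if v<60 else '.' for v in g[r,60:300:2]))
"
```

```text
8.2 tcp unit x,y -34.8 -60.5 z 86.3 F unit y -0.21 [ 1.41  0.02 -0.02]
0 [[248.1, 209.4], [232.0, 209.4]]
20 [[215.9, 209.4], [199.8, 209.5]]
40 [[183.6, 209.5], [167.5, 209.5]]
60 [[151.4, 209.5], [135.3, 209.5]]
200 [237 248] .........................................................................................######.........................
204 [236 248] ........................................................................................#######.........................
215 [105 255] .......................###########################################################################......................
225 [234 249] .......................................................................................########.........................
```

Emit:
jog_arm([
  [0,-0.003,0,0,0,0],
  [0,-0.003,0,0,0,0],
  [0,-0.003,0,0,0,0],
  [0,-0.001,0,0,0,0],
  [0,0,0,0,0,0],
  [0,0,0,0,0,0],
  [0,0,0,0,0,0],
  [0,0,0,0,0,0],
  [0,0,0,0,0,0],
  [0,0,0,0,0,0],
])

```text
time_s: 9.25
ee_pos: [512.7, -83.8, 86.2]
orientation: [[0.987, 0.16, -0.0], [0.16, -0.987, -0.0], [-0.0, 0.0, -1.0]]
wrist_force: [0.4, -0.2, -0.2]
gripper_width: 0.1
grasp_force: 0.0
```

Emit:
jog_arm([
  [0,-0.003,0,0,0,0],
  [0,-0.003,0,0,0,0],
  [0,-0.003,0,0,0,0],
  [0,-0.001,0,0,0,0],
  [0,0,0,0,0,0],
  [0,0,0,0,0,0],
  [0,0,0,0,0,0],
  [0,0,0,0,0,0],
  [0,0,0,0,0,0],
  [0,0,0,0,0,0],
])

```text
time_s: 10.25
ee_pos: [512.2, -80.9, 86.2]
orientation: [[0.987, 0.16, -0.0], [0.16, -0.987, -0.0], [-0.0, 0.0, -1.0]]
wrist_force: [-0.1, -0.5, -0.1]
gripper_width: -0.0
grasp_force: 0.0
```

```bash
cat >> h.py <<'E'
def lev(n):
    s,c,f=look(n); g=f.mean(2); w=[np.where(g[r,60:300]<60)[0]+60 for r in (200,204,222,225)]
    for r,x in zip((200,204,222,225),w): print(r,x[[0,-1]] if len(x) else None)
E
python3 -c "
from h import *
lev('w4')"
```

```text
10.25 tcp unit x,y -34.8 -54.5 z 86.2 F unit y -0.43 [-0.12 -0.45 -0.09]
0 [[257.8, 209.4], [241.7, 209.4]]
20 [[225.5, 209.4], [209.4, 209.5]]
40 [[193.3, 209.5], [177.2, 209.5]]
60 [[161.1, 209.5], [145.0, 209.5]]
200 [245 256]
204 [244 257]
222 [244 257]
225 [244 257]
```

```bash
python3 - <<'E'
from h import *
i=cv2.imread("pics/w4.png")[170:290,160:360]
cv2.imwrite("pics/crop4.png",cv2.resize(i,None,fx=4,fy=4,interpolation=cv2.INTER_CUBIC))
c=calibration("wrist");s=manip.state();print(proj(c,[s["ee_pos"]]), proj(c,[CTR-35*XV-50*YV+[0,0,40]]))
E
```

```text
[[257.24721067 224.57000977]] [[250.03248212 234.54568847]]
```

View pics/crop4.png

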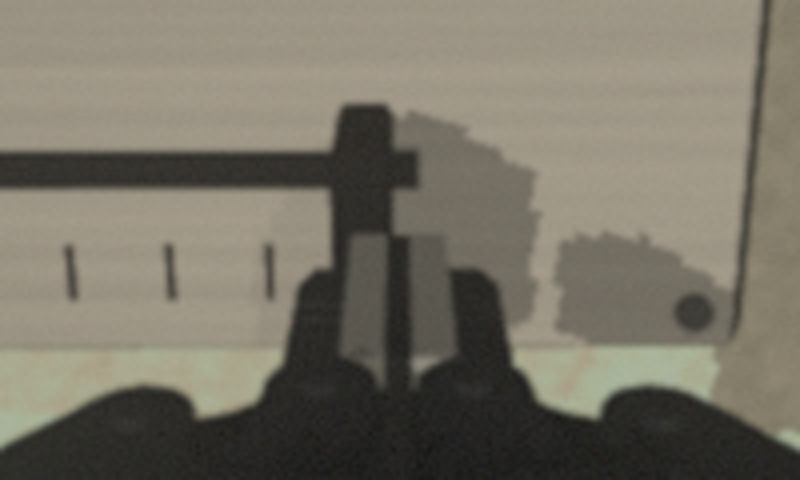

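The fingertip hides the paddle, but there is no contact force. So the tip may really sit above the paddle. I'll check this in the fixed views.

```bash
python3 - <<'E'
from h import *
s=manip.state();out=[]
for n in("side","scene"):
    f=grab_frame(n)[:,:,::-1];c=calibration(n)
    cv2.imwrite(f"pics/{n}5.png",f)
    p=proj(c,[s["ee_pos"],s["ee_pos"]+[0,0,30]]);print(n,p.round(1).tolist())
    o=(p[0]-[33,35]).astype(int);print("origin",o)
    i=f[o[1]:o[1]+50,o[0]:o[0]+66]
    out.append(cv2.resize(i,None,fx=6,fy=6,interpolation=cv2.INTER_CUBIC))
cv2.imwrite("pics/comp5.png",np.hstack(out))
E
```

```text
side [[281.9, 189.3], [282.1, 182.6]]
origin [248 154]
scene [[216.8, 190.2], [216.0, 184.0]]
origin [183 155]
```

View pics/comp5.png

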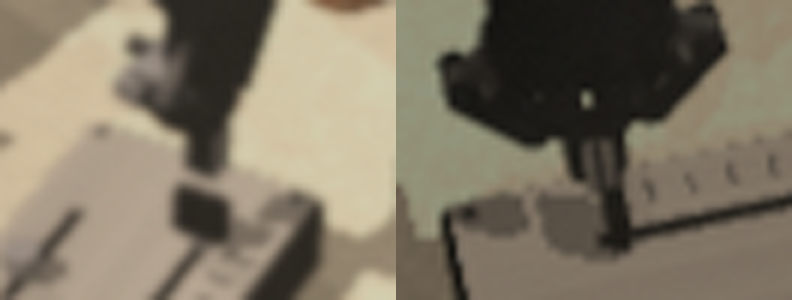

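The side view shows the tip hovering clearly above the paddle. The real finger end is about 30 mm above the reported TCP (z about 116), which agrees with the wrist view. Nothing has been touched, so I'll back off and go lower.

Emit:
jog_arm([
  [0,0.02,0,0,0,0],
  [0,0.03,0,0,0,0],
  [0,0.03,0,0,0,0],
  [0,0.005,0,0,0,0],
  [0,0,0.02,0,0,0],
  [0,0,0.02,0,0,0],
  [0,0,0.02,0,0,0],
  [0,0,0.01,0,0,0],
  [0,0,0,0,0,0],
  [0,0,0,0,0,0],
])

```text
time_s: 11.4
ee_pos: [516.3, -105.8, 65.2]
orientation: [[0.987, 0.16, -0.0], [0.16, -0.987, 0.0], [-0.0, -0.0, -1.0]]
wrist_force: [-0.5, 0.5, 0.7]
gripper_width: -0.3
grasp_force: 0.0
```

```bash
python3 - <<'E'
from h import *
lev("w6")
s=manip.state();f=grab_frame("side")[:,:,::-1];c=calibration("side")
p=proj(c,[s["ee_pos"],s["ee_pos"]+[0,0,30]]);print(p)
cv2.imwrite("pics/side6.png",f)
o=(p[1]-[40,30]).astype(int);print(o)
a=cv2.resize(f[o[1]:o[1]+60,o[0]:o[0]+66],None,fx=6,fy=6,interpolation=cv2.INTER_CUBIC)
b=cv2.resize(cv2.imread("pics/w6.png")[170:260,190:290],None,fx=4,fy=4,interpolation=cv2.INTER_CUBIC)
cv2.imwrite("pics/comp6.png",np.hstack([a,b]))
E
```

```text
11.4 tcp unit x,y -34.8 -79.8 z 65.2 F unit y 0.55 [-0.49  0.48  0.7 ]
0 [[211.1, 222.6], [192.8, 222.6]]
20 [[174.4, 222.6], [156.1, 222.6]]
40 [[137.7, 222.6], [119.3, 222.6]]
60 [[101.0, 222.6], [82.6, 222.6]]
200 None
204 None
222 [ 61 228]
225 [ 61 228]
[[284.96521033 189.72296069]
 [285.22427964 183.14113384]]
[245 153]
```

View pics/comp6.png

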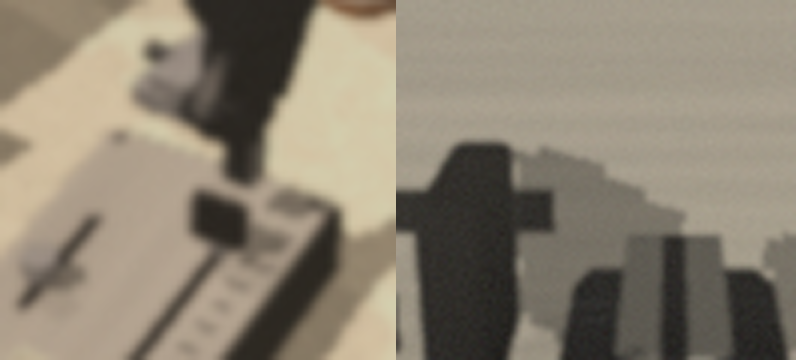

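The finger now stands behind the paddle, with its tip at about z 94. I'll go 3 mm lower, take a baseline for the lever position, then approach.

Emit:
jog_arm([
  [0,0,0.01,0,0,0],
  [0,-0.01,0,0,0,0],
  [0,-0.005,0,0,0,0],
  [0,0,0,0,0,0],
  [0,0,0,0,0,0],
  [0,0,0,0,0,0],
  [0,0,0,0,0,0],
  [0,0,0,0,0,0],
  [0,0,0,0,0,0],
  [0,0,0,0,0,0],
])

```text
time_s: 12.5
ee_pos: [515.6, -101.6, 62.2]
orientation: [[0.987, 0.16, -0.0], [0.16, -0.987, -0.0], [-0.0, 0.0, -1.0]]
wrist_force: [-0.2, -0.0, -0.1]
gripper_width: 0.1
grasp_force: 0.0
```

```bash
cat >> h.py <<'E'
def lever(n):
    s=manip.state();c=calibration("wrist");f=grab_frame("wrist");np.save(n+".npy",f)
    g=f.mean(2);q=s["ee_pos"]-CTR
    p0=CTR-35*XV-50*YV; p1=p0+20*YV
    a,b=proj(c,[p0+18*XV+[0,0,25],p1+18*XV+[0,0,25]])
    print(s["time_s"],"tcp y",(q@YV).round(1),"z",round(s["ee_pos"][2],1),"Fy",(s["wrist_force"]@YV).round(2),"row",a[1].round(1))
    for r in (210,213,216):
        x=np.where(g[r,5:300]<55)[0]+5
        if len(x): print(r,x[0],x[-1],"lever mm",((x[0]+x[-1])/2-a[0])/(b[0]-a[0])*20)
E
python3 -c "
from h import *
lever('a1')"
```

```text
12.5 tcp y -75.5 z 62.2 Fy 0.0 row 213.0
210 210 223 lever mm -1.8343329172100575
213 209 223 lever mm -1.5408548656048715
216 207 223 lever mm -0.9538987623944992
```

Emit:
jog_arm([
  [0,-0.01,0,0,0,0],
  [0,-0.01,0,0,0,0],
  [0,-0.01,0,0,0,0],
  [0,-0.005,0,0,0,0],
  [0,0,0,0,0,0],
  [0,0,0,0,0,0],
  [0,0,0,0,0,0],
  [0,0,0,0,0,0],
  [0,0,0,0,0,0],
  [0,0,0,0,0,0],
])

```text
time_s: 13.55
ee_pos: [513.9, -91.4, 62.3]
orientation: [[0.987, 0.16, 0.0], [0.16, -0.987, -0.0], [0.0, 0.0, -1.0]]
wrist_force: [1.1, -1.3, -0.8]
gripper_width: 0.2
grasp_force: 0.8
```

```bash
python3 -c "
from h import *
lever('a2')"
```

```text
13.55 tcp y -65.1 z 62.3 Fy -1.45 row 213.0
210 224 237 lever mm 0.33575588009158247
213 223 237 lever mm 0.6291937306854163
216 222 237 lever mm 0.9226315812792503
```

Emit:
jog_arm([
  [0,-0.004,0,0,0,0],
  [0,-0.004,0,0,0,0],
  [0,-0.004,0,0,0,0],
  [0,-0.002,0,0,0,0],
  [0,0,0,0,0,0],
  [0,0,0,0,0,0],
  [0,0,0,0,0,0],
  [0,0,0,0,0,0],
  [0,0,0,0,0,0],
  [0,0,0,0,0,0],
])

```text
time_s: 14.6
ee_pos: [513.2, -87.1, 62.3]
orientation: [[0.987, 0.16, -0.0], [0.16, -0.987, -0.0], [-0.0, 0.0, -1.0]]
wrist_force: [0.8, -4.1, -1.4]
gripper_width: 0.0
grasp_force: 2.0
```

```bash
python3 -c "
from h import *
lever('a3')"
```

```text
14.6 tcp y -60.8 z 62.3 Fy -4.19 row 213.0
210 225 237 lever mm 4.377734617109163
213 224 237 lever mm 4.671155602560313
216 223 237 lever mm 4.964576588011463
```

Contact is made: lever ≈ tcp_y + 67, and the force is about 4 N. I'll push 5.4 mm more to get over the ridge.

Emit:
jog_arm([
  [0,-0.005,0,0,0,0],
  [0,-0.005,0,0,0,0],
  [0,-0.005,0,0,0,0],
  [0,-0.003,0,0,0,0],
  [0,0,0,0,0,0],
  [0,0,0,0,0,0],
  [0,0,0,0,0,0],
  [0,0,0,0,0,0],
  [0,0,0,0,0,0],
  [0,0,0,0,0,0],
])

```text
time_s: 15.65
ee_pos: [512.4, -81.8, 62.3]
orientation: [[0.987, 0.16, -0.0], [0.16, -0.987, -0.0], [-0.0, 0.0, -1.0]]
wrist_force: [-0.6, -0.2, -0.0]
gripper_width: 0.0
grasp_force: 0.0
```

```bash
python3 -c "
from h import *
lever('a4')"
```

```text
15.65 tcp y -55.4 z 62.3 Fy -0.12 row 213.0
210 210 223 lever mm 18.252675063689278
213 208 223 lever mm 18.839460299631575
216 207 223 lever mm 19.132852917602726
```

Emit:
jog_arm([
  [0,-0.014,0,0,0,0],
  [0,-0.014,0,0,0,0],
  [0,-0.01,0,0,0,0],
  [0,-0.008,0,0,0,0],
  [0,-0.006,0,0,0,0],
  [0,-0.005,0,0,0,0],
  [0,-0.005,0,0,0,0],
  [0,-0.005,0,0,0,0],
  [0,0,0,0,0,0],
  [0,0,0,0,0,0],
])

```text
time_s: 16.7
ee_pos: [509.1, -61.1, 62.2]
orientation: [[0.987, 0.161, -0.0], [0.161, -0.987, 0.001], [-0.0, -0.001, -1.0]]
wrist_force: [-0.1, 0.3, -0.8]
gripper_width: -0.0
grasp_force: 0.0
```

Emit:
jog_arm([
  [0,0,0,0,0,0],
  [0,0,0,0,0,0],
  [0,0,0,0,0,0],
  [0,0,0,0,0,0],
  [0,0,0,0,0,0],
  [0,0,0,0,0,0],
  [0,0,0,0,0,0],
  [0,0,0,0,0,0],
  [0,0,0,0,0,0],
  [0,0,0,0,0,0],
])

```text
time_s: 17.7
ee_pos: [509.1, -61.9, 62.2]
orientation: [[0.987, 0.16, -0.0], [0.16, -0.987, -0.0], [-0.0, 0.0, -1.0]]
wrist_force: [0.0, 0.6, -0.1]
gripper_width: -0.2
grasp_force: 0.0
```

```bash
python3 -c "
from h import *
lever('a5')"
```

```text
17.7 tcp y -35.3 z 62.2 Fy 0.62 row 213.0
210 210 223 lever mm 38.39069856347126
213 209 223 lever mm 38.684018973672266
216 207 223 lever mm 39.27065979407427
```

Second click reached (38.7 + 1.5 ≈ 40 mm). I'll make the same 20 mm move for the third.

Emit:
jog_arm([
  [0,-0.014,0,0,0,0],
  [0,-0.014,0,0,0,0],
  [0,-0.01,0,0,0,0],
  [0,-0.008,0,0,0,0],
  [0,-0.006,0,0,0,0],
  [0,-0.005,0,0,0,0],
  [0,-0.005,0,0,0,0],
  [0,-0.004,0,0,0,0],
  [0,0,0,0,0,0],
  [0,0,0,0,0,0],
])

```text
time_s: 18.75
ee_pos: [505.9, -41.6, 62.3]
orientation: [[0.987, 0.161, -0.0], [0.161, -0.987, 0.001], [-0.0, -0.001, -1.0]]
wrist_force: [0.1, -0.3, -0.6]
gripper_width: 0.0
grasp_force: 0.0
```

Emit:
jog_arm([
  [0,0,0,0,0,0],
  [0,0,0,0,0,0],
  [0,0,0,0,0,0],
  [0,0,0,0,0,0],
  [0,0,0,0,0,0],
  [0,0,0,0,0,0],
  [0,0,0,0,0,0],
  [0,0,0,0,0,0],
  [0,0,0,0,0,0],
  [0,0,0,0,0,0],
])

```text
time_s: 19.75
ee_pos: [506.0, -42.4, 62.3]
orientation: [[0.987, 0.16, 0.0], [0.16, -0.987, -0.0], [-0.0, 0.0, -1.0]]
wrist_force: [-0.4, 0.4, 0.1]
gripper_width: 0.0
grasp_force: 0.0
```

```bash
python3 - <<'E'
from h import *
lever('a6')
s=manip.state();print(s["ee_pos"])
# feed button from w1 crop1: box top corners and button disc
d=np.load("w1.npz");c={k:d[k] for k in("intrinsics","rvec","tvec")}
g=lambda p:((p[0]+.5)/3.6-.5+180,(p[1]+.5)/3.6-.5+120)
B=np.array([onplane(c,g(p),43) for p in [(562,290),(757,266),(757,442),(570,465)]]);print(B.round(1),B.mean(0))
for z in(50,55,60,65):print(z,onplane(c,g((685,388)),z).round(1))
E
```

```text
19.75 tcp y -15.5 z 62.3 Fy 0.43 row 213.0
210 210 222 lever mm 58.47209884502105
213 208 223 lever mm 58.765338593367375
216 207 223 lever mm 59.0585783417137
[505.9941932  -42.3411146   62.27155596]
[[ 477.9 -245.7   43. ]
 [ 498.  -312.6   43. ]
 [ 430.8 -333.4   43. ]
 [ 409.8 -265.7   43. ]] [ 454.11208153 -289.33912664   43.        ]
50 [ 450.4 -296.7   50. ]
55 [ 452.1 -294.1   55. ]
60 [ 453.9 -291.5   60. ]
65 [ 455.7 -288.9   65. ]
```

The lever rests in the third click (about 60 mm). I'll back off, rise, and go over the feed button at about (454,-288).

Emit:
jog_arm([
  [0,0.02,0,0,0,0],
  [0,0.02,0,0,0,0],
  [0,0,-0.04,0,0,0],
  [0,0,-0.06,0,0,0],
  [0,0,-0.08,0,0,0],
  [0,0,-0.08,0,0,0],
  [-0.03,0.07,0,0,0,0],
  [-0.04,0.1,0,0,0,0],
  [-0.04,0.1,0,0,0,0],
  [-0.04,0.1,0,0,0,0],
])

```text
time_s: 20.8
ee_pos: [481.2, -172.2, 141.4]
orientation: [[0.987, 0.16, 0.001], [0.16, -0.987, -0.0], [0.001, 0.001, -1.0]]
wrist_force: [0.7, 0.7, -0.3]
gripper_width: 0.1
grasp_force: 0.0
```

Emit:
jog_arm([
  [-0.04,0.1,0,0,0,0],
  [-0.04,0.1,0,0,0,0],
  [-0.04,0.1,0,0,0,0],
  [-0.032,0.07,0,0,0,0],
  [0,0,0,0,0,0],
  [0,0,0.06,0,0,0],
  [0,0,0.06,0,0,0],
  [0,0,0.03,0,0,0],
  [0,0,0,0,0,0],
  [0,0,0,0,0,0],
])

```text
time_s: 21.8
ee_pos: [454.5, -287.6, 95.9]
orientation: [[0.987, 0.161, 0.001], [0.161, -0.987, -0.0], [0.001, 0.0, -1.0]]
wrist_force: [0.1, 0.2, 0.1]
gripper_width: -0.2
grasp_force: 0.0
```

```bash
python3 - <<'E'
from h import *
s=manip.state();c=calibration("wrist");f=grab_frame("wrist")
print(s["time_s"],s["ee_pos"],s["wrist_force"])
print("pred px",proj(c,[[454,-288,62],s["ee_pos"]+[0,0,30]]).round(1))
a=cv2.resize(f[120:300,170:350],None,fx=3,fy=3,interpolation=cv2.INTER_CUBIC)[:,:,::-1];
sd=grab_frame("side")[:,:,::-1];cs=calibration("side");p=proj(cs,[[454,-288,62],s["ee_pos"]+[0,0,30]]);print(p)
o=(p[0]-[20,40]).astype(int);b=cv2.resize(sd[o[1]:o[1]+90,o[0]:o[0]+40],None,fx=6,fy=6,interpolation=cv2.INTER_CUBIC)
print(o);cv2.imwrite("pics/comp7.png",np.hstack([a,b]))
E
```

```text
21.8 [ 454.53425701 -287.59088836   95.88407514] [0.13401902 0.17071458 0.09017798]
pred px [[257.9 209. ]
 [256.9 244.6]]
[[327.64410376 171.63044824]
 [329.08188482 157.63840267]]
[307 131]
```

View pics/comp7.png

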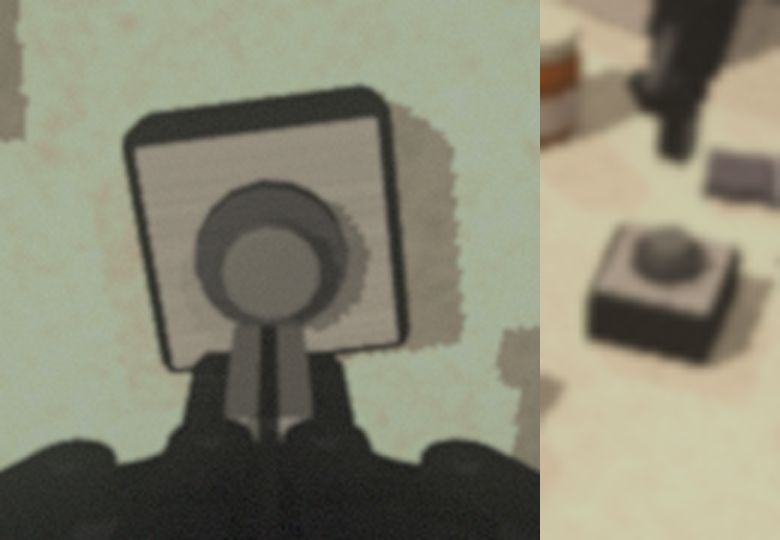

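The button disc is at px (260,211) against a prediction of (258,209), so the aim is within about 2 mm. I'll descend and then feel for it.

Emit:
jog_arm([
  [0,0,0.03,0,0,0],
  [0,0,0.04,0,0,0],
  [0,0,0.04,0,0,0],
  [0,0,0.04,0,0,0],
  [0,0,0.02,0,0,0],
  [0,0,0.01,0,0,0],
  [0,0,0,0,0,0],
  [0,0,0,0,0,0],
  [0,0,0,0,0,0],
  [0,0,0,0,0,0],
])

```text
time_s: 22.9
ee_pos: [454.3, -288.1, 41.7]
orientation: [[0.987, 0.16, 0.001], [0.16, -0.987, -0.001], [0.001, 0.001, -1.0]]
wrist_force: [0.6, 0.2, 0.4]
gripper_width: 0.0
grasp_force: 0.0
```

Emit:
jog_arm([
  [0,0,0.004,0,0,0],
  [0,0,0.003,0,0,0],
  [0,0,0.003,0,0,0],
  [0,0,0,0,0,0],
  [0,0,0,0,0,0],
  [0,0,0,0,0,0],
  [0,0,0,0,0,0],
  [0,0,0,0,0,0],
  [0,0,0,0,0,0],
  [0,0,0,0,0,0],
])

```text
time_s: 23.9
ee_pos: [454.0, -287.9, 38.3]
orientation: [[0.987, 0.16, -0.0], [0.16, -0.987, -0.0], [-0.0, 0.0, -1.0]]
wrist_force: [-0.1, 0.6, -0.2]
gripper_width: 0.2
grasp_force: 0.0
```

Emit:
jog_arm([
  [0,0,0.004,0,0,0],
  [0,0,0.003,0,0,0],
  [0,0,0.003,0,0,0],
  [0,0,0,0,0,0],
  [0,0,0,0,0,0],
  [0,0,0,0,0,0],
  [0,0,0,0,0,0],
  [0,0,0,0,0,0],
  [0,0,0,0,0,0],
  [0,0,0,0,0,0],
])

```text
time_s: 24.9
ee_pos: [454.0, -287.9, 35.3]
orientation: [[0.987, 0.16, 0.0], [0.16, -0.987, -0.0], [0.0, 0.0, -1.0]]
wrist_force: [-0.6, 0.3, 2.1]
gripper_width: -0.1
grasp_force: 0.9
```

Emit:
jog_arm([
  [0,0,0.003,0,0,0],
  [0,0,0.003,0,0,0],
  [0,0,0.002,0,0,0],
  [0,0,0,0,0,0],
  [0,0,0,0,0,0],
  [0,0,0,0,0,0],
  [0,0,0,0,0,0],
  [0,0,0,0,0,0],
  [0,0,0,0,0,0],
  [0,0,0,0,0,0],
])

```text
time_s: 25.9
ee_pos: [454.0, -287.9, 32.9]
orientation: [[0.987, 0.16, 0.0], [0.16, -0.987, -0.0], [0.0, 0.0, -1.0]]
wrist_force: [-1.7, 0.2, 3.1]
gripper_width: -0.1
grasp_force: 1.6
```

Emit:
jog_arm([
  [0,0,0.003,0,0,0],
  [0,0,0.003,0,0,0],
  [0,0,0,0,0,0],
  [0,0,0,0,0,0],
  [0,0,0,0,0,0],
  [0,0,0,0,0,0],
  [0,0,0,0,0,0],
  [0,0,0,0,0,0],
  [0,0,0,0,0,0],
  [0,0,0,0,0,0],
])

```text
time_s: 26.9
ee_pos: [454.0, -287.9, 31.1]
orientation: [[0.987, 0.16, 0.0], [0.16, -0.987, -0.0], [0.0, 0.0, -1.0]]
wrist_force: [-1.1, -0.0, 3.8]
gripper_width: 0.2
grasp_force: 2.1
```

Emit:
jog_arm([
  [0,0,0.003,0,0,0],
  [0,0,0.002,0,0,0],
  [0,0,0,0,0,0],
  [0,0,0,0,0,0],
  [0,0,0,0,0,0],
  [0,0,0,0,0,0],
  [0,0,0,0,0,0],
  [0,0,0,0,0,0],
  [0,0,0,0,0,0],
  [0,0,0,0,0,0],
])

```text
time_s: 27.9
ee_pos: [454.1, -287.9, 30.1]
orientation: [[0.987, 0.16, 0.0], [0.16, -0.987, -0.0], [-0.0, 0.0, -1.0]]
wrist_force: [-2.6, 1.1, 10.1]
gripper_width: -0.5
grasp_force: 4.9
```

The force has jumped to 10 N and the travel has stopped, so the button is fully down. I'll release it straight up.

Emit:
jog_arm([
  [0,0,0,0,0,0],
  [0,0,-0.01,0,0,0],
  [0,0,-0.03,0,0,0],
  [0,0,-0.05,0,0,0],
  [0,0,-0.08,0,0,0],
  [0,0,-0.08,0,0,0],
  [0,0,-0.05,0,0,0],
  [0,0,-0.02,0,0,0],
  [0,0,0,0,0,0],
  [0,0,0,0,0,0],
])

```text
time_s: 28.9
ee_pos: [453.4, -287.6, 124.8]
orientation: [[0.987, 0.16, -0.001], [0.16, -0.987, 0.001], [-0.001, -0.001, -1.0]]
wrist_force: [-0.4, -0.2, -0.1]
gripper_width: -0.3
grasp_force: 0.0
```

```bash
python3 - <<'E'
from h import *
s=manip.state();f=grab_frame("scene");c=calibration("scene")
a=f[160:230,120:300];cv2.imwrite("pics/end.png",cv2.resize(a,None,fx=4.4,fy=4.4,interpolation=cv2.INTER_CUBIC)[:,:,::-1])
print(s["time_s"],s["ee_pos"],s["wrist_force"])
g=f.mean(2)
for l in(40,60,80):
    p=CTR-35*XV+(-51.5+l)*YV;p[2]=92;u=proj(c,[p])[0].round().astype(int);print(l,u,g[u[1]-1:u[1]+2,u[0]-1:u[0]+2].mean())
E
```

```text
28.9 [ 453.44095408 -287.5981115   124.81212016] [-0.39142    -0.15640719 -0.05315638]
40 [232 186] 74.51851851851852
60 [239 184] 38.40740740740741
80 [246 183] 97.1111111111111
```

View pics/end.png

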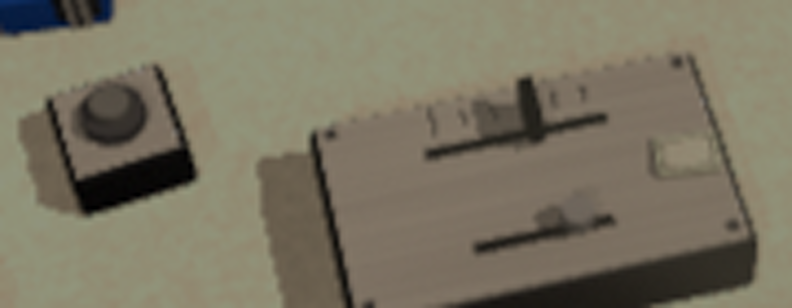

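The lever stands at the third click, at crop (530,108), with two click lines still ahead of it. The button at (112,105) is up, and the knob and cassette haven't moved. Handing in.

```bash
python3 -c "
from station import manip
print(manip.finish_job())"
```

```text
the job is handed in; nothing more can be done
None
```

I handed the job in at about 29 s: the lever rested in clicks one, two and three and stayed at about 60 mm, the feed button was pressed fully down (about 10 N) and came back up, and the gripper touched nothing at the end; the judge's result was not shown.

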